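Load the valve carousel and index it to the test post

ROBOT

A 6-joint arm with a two-finger parallel gripper is mounted at the origin on the work surface. World frame = base frame: x ahead of the robot, y to its left, z up, the work surface at z = 0. Lengths are in mm, angles in rad, forces in N, time in s.
With the tool pointing down it reaches from about 350 to 875 mm from the base axis. Payload 15.5 kg.
Tool frame: the origin (TCP) lies at the very end of the fingers, on their centre line; the grasp point (between the pads) lies 19 mm behind it; z points along the fingers, y is the direction in which the jaws open and shut (so a half turn about z gives the same grasp; the last joint's range is limited). The gripper opens to 85 mm and grips with 20 to 120 N. Pads are 22 mm wide; open, the fingers measure 114 mm over their backs; the gripper's body (76 mm by 85 mm) begins 54 mm behind the grasp point. The pads swing forward as they close: fully open they stand 13 mm farther back than shut.
Start: joints at [1.183, 0.494, 1.345, -0, 1.302, -0.096], TCP at [180.392, 598.402, 231.277] pointing down, gripper open.
Joint ranges: [-2.91, 2.91], [-0.82, 2.16], [0.22, 2.67], [-1.22, 4.37], [0.12, 2.79], [-3.08, 3.08]. Speed limits (rad/s): [1.89, 1.89, 2.57, 3.01, 3.01, 3.01].

INTERFACE

Orientations are given as [roll, pitch, yaw] about the fixed x, y, z axes, in that order (R = Rz(yaw) Ry(pitch) Rx(roll)).
In Python, from bench import monitor, snapshot, job gives the robot as it stands.
- The arm moves only by the tool arm_command, never from a script. Its argument "plan" is one flat list of numbers, 4 for each row, row after row: the shift along the tool's x, y, z scaled (see below), then the turn about the tool's z scaled (see below). A call has 1 to 20 rows; each row shifts and turns the commanded pose from where the row before left it, along the tool's axes as they then stand; what a row does not reach is not made up. The controller multiplies each number of a shift by 0.1 m and each number of a turn by 60 degrees. A row lasts 1/8 s, in which the tool goes at most 62.5 mm and 10.7 degrees, less where a joint would pass 70% of its speed; a pose out of reach is approached as far as the arm can. A call with a number of a shift or a turn outside -1 to 1 is refused whole. A call with a gripper value outside its range is refused whole. "fingers" is the gripper command: -1 is shut, 1 is fully open, values between are in proportion, set as the call begins (left out, the last holds). The fingers move at their own pace and stop on an object; the grip force is fixed at half the most. Time passes only in rows, so rows that do not move let the fingers close. It gives the time, the measured TCP pose, the force and the opening at its end, in the units of the state.
- monitor.get_state(): the state, without advancing time (a new reading comes with each control period).
- snapshot(name): name is "scene" or "side" or "wrist"; returns a dict with "frame" (420x560x3 uint8, red, green, blue), "fx", "fy", "cx", "cy" (pixels), "T" (4x4, takes a point from camera to world coordinates); the wrist camera has in their place "T_tool_cam" (4x4, takes a point from camera to tool coordinates, whose origin is the TCP and whose axes are the flange's). Camera axes: x right, y down, z forward; pixel columns grow to the right and rows downward; lengths in mm; the calibration is good to about 2 mm. A picture is of the moment at which its call begins: read the wrist's pose just before it. There is no depth.
- job.job_done(): hands the job in, once; it reports no verdict.
The state is a dict: "clock": time; "joints": joint angles; "dq": joint speeds; "effort": joint torques, N m; "ee_pos": TCP position; "tool_rot": TCP orientation; "wrist_force": force on the tool from outside, world axes, zero at the start; "ft_torque": the same for the moment, N m; "width": finger opening in mm.
Only numpy, scipy, OpenCV 4.12 (cv2) and the standard library are available. Lean on these libraries where they do the work, as an engineer would, in place of code of your own. Each camera call takes 0.05 s, during which the arm holds its last target.

TASK

Take the brass cartridge valve from the red tray and lower it, not drop it, upright and right down into the empty cup of the carousel at the yellow arrow. Then pull the orange lock bolt fully out, and only after that turn the dial (it has a red handle) by one click, so that the cup you loaded comes to rest at the blue-capped test post. Leave the bolt out, the valves already loaded in their cups, and the socket, wrench and oil bottle where they are.

Things in the scene. Friction and masses are not known exactly. Their poses are not given: they have to be found in the camera images.
- valve_center (a point): The valve to load, standing loose in the red tray (tray 150 x 150 mm, wall 14 mm high, floor 4 mm above the bench): a cartridge valve: brass cylinder 22 mm in diameter, 64 mm tall, with two black seal rings (not raised), a black dot on its top, and a slightly bevelled foot. About 120 g. The point is at its centre, 32 mm above its foot; its z axis points up through the top.
- load_pocket (a point): Floor centre of the empty cup that is at the yellow arrow at the start, 52 mm above the bench. The cup, fixed on the dial, is a dark steel ring 25 mm wide inside, 33 mm outside, 25 mm deep, open at the top (rim at 77 mm). z is up; x points to the dial's axis, 95 mm away. A seated valve has its centre 32 mm above this point and its top 39 mm above the rim. The cups either side of it are empty.
- dial_handle (a point): The red bar handle on the dial's axis: 66 mm long, 16 mm thick, from 70 to 102 mm above the bench. The point is on the dial's axis, 88 mm above the bench, the height to grip. Its x axis runs along the bar (pinch it across, along y), z is up. It turns with the dial. At the start the loading cup lies 95 mm from it along -x.
- dial (a joint): Angle of the dial, a flat disc 250 mm wide with six cups 60 degrees apart: 0 at the start, growing anticlockwise seen from above, at most 2.3 rad either way. It clicks into place every 1.047 rad (60 degrees): it resists by up to about 0.2 N m up to half-way, then is drawn into the next place. Locked while the bolt is in.
- bolt_knob (a point): Orange upright knob of the lock bolt, 16 mm in diameter, from 50 to 90 mm above the bench, on a dark block beside the dial's rim, 160 mm from the dial's axis when locked. The point is on the knob's axis, 75 mm above the bench, at a height to grip. The bolt pulls straight out, away from the dial's axis, along +y of this point, by 25 mm; about 3 N of friction; it stays where left.
- bolt (a joint): Travel of the bolt in m: 0 locked (in a notch of the rim), 0.025 fully out; the dial is free from about 0.016.
- test_post_top (a point): Top of the fixed blue-capped test post, 26 mm in diameter, 83 mm above the bench. It stands beside the rim, 160 mm from the dial's axis, one click (60 degrees) from the yellow arrow, on one side or the other. A cup turned to it lies on the line from the axis to the post, 65 mm from the post.
- blank_post_top (a point): Top of the fixed white-capped post, of the same size, one click from the yellow arrow on the opposite side. Not used.
- loaded1_center (a point): Valve already loaded in a cup on the side away from the arrow, the same kind as the one to load; point at its centre, 32 mm above the cup's floor.
- loaded2_center (a point): Valve already loaded in a cup on the side away from the arrow, the same kind as the one to load; point at its centre, 32 mm above the cup's floor.
- loaded3_center (a point): Valve already loaded in a cup on the side away from the arrow, the same kind as the one to load; point at its centre, 32 mm above the cup's floor.
- socket: Bystander: chromed deep socket standing up, 26 mm in diameter, 63 mm tall. Origin at the centre of its foot.
- wrench: Bystander: steel wrench, 170 mm long, lying on the bench.
- oil: Bystander: black oil bottle with a yellow cap, 60 mm in diameter, 150 mm tall. Origin at the centre of its foot.
There are look-alikes about, which are no part of the job. Leave any purple look-alike of the part that bears loaded1_center alone. Leave any green look-alike of the part that bears loaded3_center alone.

How it is judged (in metres and radians):
On the way, in this order (a step that is already met when the one before it is completed fails the run):
1. the valve stands fully down and upright in the cup at the yellow arrow, let go, with the bolt still in (horizontal distance between valve_center and load_pocket below 0.005 m and z of valve_center in the frame of load_pocket between 0.028 and 0.036 m and angle between valve_center's own z axis and vertical below 0.15 rad and value of joint dial between -0.12 and 0.12 rad and contact force between the fingers and valve below 0.1 N and value of joint bolt below 0.01 m), for 0.2 s.
2. the bolt is pulled out, the dial not yet turned, the valve still seated (horizontal distance between valve_center and load_pocket below 0.005 m and z of valve_center in the frame of load_pocket between 0.028 and 0.036 m and angle between valve_center's own z axis and vertical below 0.15 rad and value of joint dial between -0.12 and 0.12 rad and value of joint bolt above 0.018 m), for 0.1 s.
At the end, for the whole second after the job is handed in: The valve stands upright (within 8 degrees) and fully down (within 4 mm) in its cup; the dial is at rest one click from the start (within 0.1 rad), that cup at the blue-capped post; the bolt is out by 18 mm or more; the valves loaded before are still down (within 5 mm) in their cups (horizontal distance between valve_center and load_pocket below 0.005 m and z of valve_center in the frame of load_pocket between 0.028 and 0.036 m and angle between valve_center's own z axis and vertical below 0.15 rad and (value of joint dial between 0.9472 and 1.1472 rad or value of joint dial between -1.1472 and -0.9472 rad) and horizontal distance between valve_center and test_post_top below 0.078 m and value of joint bolt above 0.018 m and velocity of joint dial between -0.1 and 0.1 rad/s and z of each of loaded1_center, loaded2_center, loaded3_center in the frame of dial_handle below 0.001 m); the robot touches nothing.
It fails at once if the valve is dropped into the cup (falls faster than 0.45 m/s there) (horizontal distance between valve_center and load_pocket below 0.012 m and z of valve_center in the frame of load_pocket between 0.036 and 0.07 m and linear speed of valve above 0.45 m/s).
It fails at once if a valve loaded before comes out of its cup (rises 15 mm) (z of any of loaded1_center, loaded2_center, loaded3_center in the frame of dial_handle above 0.011 m).
It fails at once if the socket, wrench or oil bottle is moved by more than 30 mm (distance of any of socket, wrench, oil from where it was at the start of the episode above 0.03 m).
It fails at once if the dial is turned by much more than one click (value of joint dial above 1.6 rad or value of joint dial below -1.6 rad).
It also fails if it takes over 67 s, if anything falls off the work surface, if the arm or the gripper's body presses on something with over 40 N, if the wrist force passes 120 N, or if a joint passes its speed limit or range.

## Working session

There is one attempt and no reset: what is moved stays moved. The work goes in short steps, Python scripts to look and compute and a tool call to move; the robot and the scene stay as the last step left them, time stands still between calls to the robot, and variables do not carry over. Pictures are saved under pics/ and viewed, and the job is handed in when it is done.

Besides the shell and the picture viewer there is one more tool, called after "Call:" by a JSON object that holds its "method" and its "body", one argument or row to a line. arm_command: Moves the arm, as the interface text tells. Shifts and turns lie within -1 to 1; 1 stands for 0.1 m of shift or 60 degrees of turn. Its arguments: {"type":"object","properties":{"plan":{"type":"array"},"fingers":{"type":"number"}},"required":["plan"]}

```bash
mkdir -p pics; ls; cat > h.py <<'E'
import numpy as np, cv2, sys
from bench import monitor, snapshot, job
def snap(n,tag):
    s=monitor.get_state(); d=snapshot(n); cv2.imwrite(f'pics/{tag}.png',d['frame'][:,:,::-1])
    d['state']=s
    import pickle; pickle.dump(d,open(f'pics/{tag}.pkl','wb'))
    return d
E
python3 - <<'E'
from h import *
for n in ['scene','side','wrist']:
    d=snap(n,n+'0'); print(n,d['fx'],d['cx'],d['cy']); print(np.round(d.get('T',d.get('T_tool_cam')),3))
print(monitor.get_state())
E
```

```text
pics
scene 516.9369392512405 285.9322636664094 211.3520548226623
[[-3.400000e-01  5.710000e-01 -7.480000e-01  1.470624e+03]
 [ 9.410000e-01  2.130000e-01 -2.650000e-01  2.605400e+02]
 [ 8.000000e-03 -7.930000e-01 -6.090000e-01  8.001600e+02]
 [ 0.000000e+00  0.000000e+00  0.000000e+00  1.000000e+00]]
side 417.11049313244035 283.8624260713124 210.07323321186735
[[ 8.23000e-01 -3.51000e-01  4.47000e-01  1.14267e+02]
 [-5.68000e-01 -4.75000e-01  6.72000e-01 -7.19581e+02]
 [-2.30000e-02 -8.07000e-01 -5.90000e-01  6.81694e+02]
 [ 0.00000e+00  0.00000e+00  0.00000e+00  1.00000e+00]]
wrist 311.19892640775385 279.66837694604834 211.63567922722075
[[-1.0000e-03 -9.5000e-01 -3.1300e-01  8.0167e+01]
 [ 1.0000e+00 -1.0000e-03 -1.0000e-03  4.3400e-01]
 [ 0.0000e+00 -3.1300e-01  9.5000e-01 -1.4165e+02]
 [ 0.0000e+00  0.0000e+00  0.0000e+00  1.0000e+00]]
{'clock': 0.15, 'joints': array([ 1.18251154e+00,  4.94056424e-01,  1.34596578e+00,  1.16548294e-07,
        1.30252156e+00, -9.54792991e-02]), 'dq': array([ 0.00161725, -0.00173572, -0.00163494, -0.00130877,  0.00065094,
        0.00042661]), 'effort': array([ 1.23082846e-04, -8.82537460e+01, -3.84063113e+01, -4.79777054e-05,
        7.29428837e-03, -1.73774527e-05]), 'ee_pos': array([180.28029667, 598.14942922, 230.83510468]), 'tool_rot': array([-3.14064588e+00, -9.07860244e-05,  2.84878710e+00]), 'wrist_force': array([-0.58916782, -0.08097157, -0.48028346]), 'ft_torque': array([-0.00125408, -0.01652198,  0.02548766]), 'width': 85.74437191722022}
```

View pics/scene0.png

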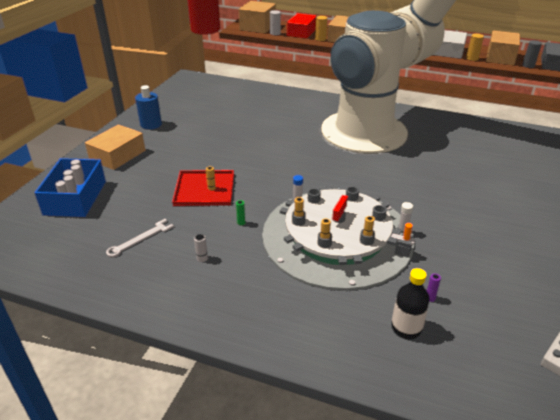

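View pics/side0.png

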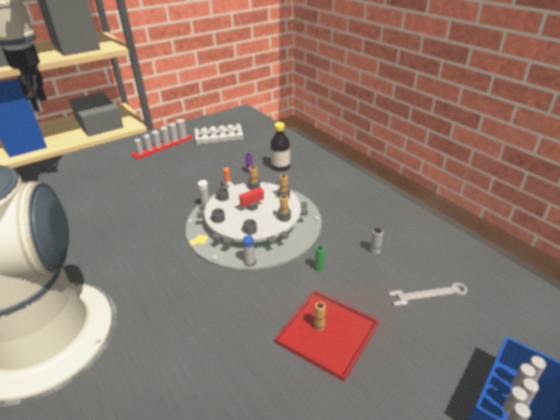

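View pics/wrist0.png

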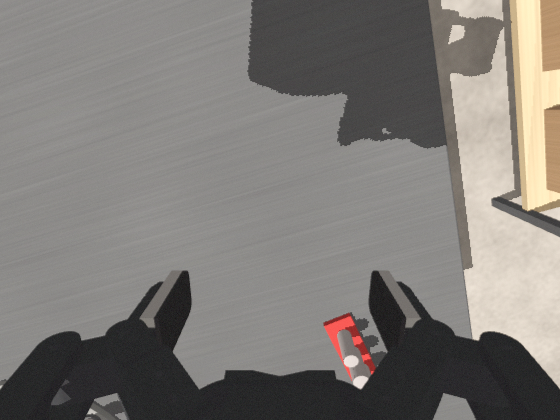

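The scene view shows these candidates for the valve:
- Brass valve in the red tray (210,178), side view (320,317).
- Brass valves already in cups (299,210), (325,232), (368,230).
- Green look-alike (240,212).
- Purple look-alike (433,287).
- Chrome socket (200,248).

I choose the brass one in the tray and will check it in close crops.

```bash
python3 - <<'E'
import cv2
a=cv2.imread('pics/scene0.png'); b=cv2.imread('pics/side0.png')
c=cv2.resize(a[160:290,165:445],None,fx=2.8,fy=2.8,interpolation=cv2.INTER_CUBIC);cv2.imwrite('pics/c1.png',c)
c=cv2.resize(b[150:280,170:340],None,fx=4.5,fy=4.5,interpolation=cv2.INTER_CUBIC);cv2.imwrite('pics/c2.png',c)
c=cv2.resize(b[280:380,270:390],None,fx=5,fy=5,interpolation=cv2.INTER_CUBIC);cv2.imwrite('pics/c3.png',c)
E
```

```text
(no output)
```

View pics/c1.png

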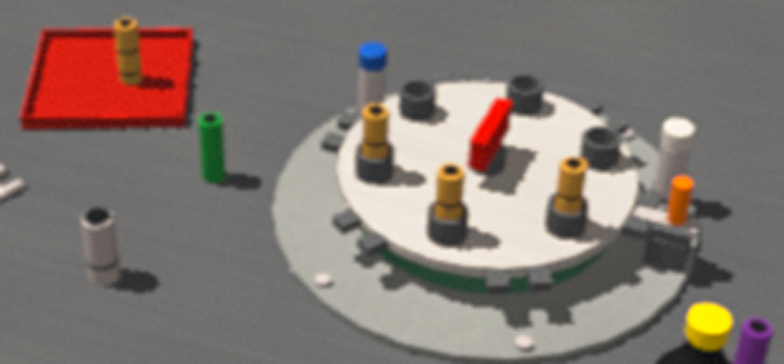

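View pics/c2.png

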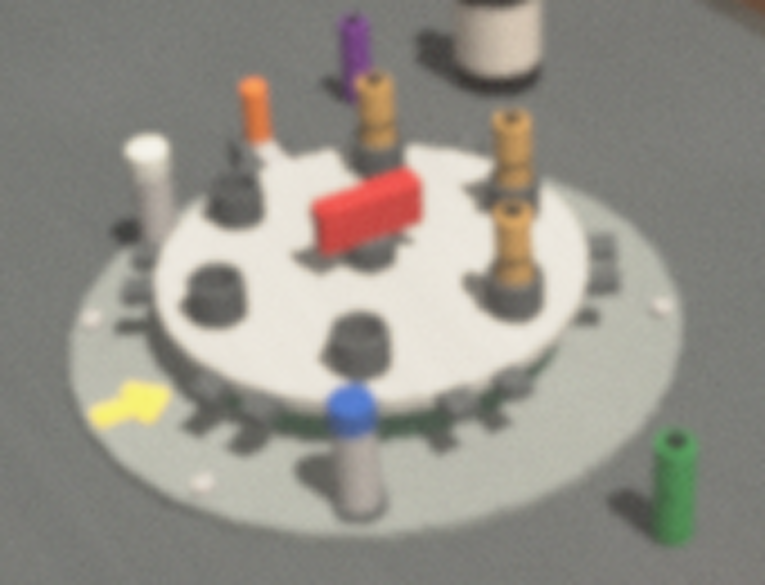

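View pics/c3.png

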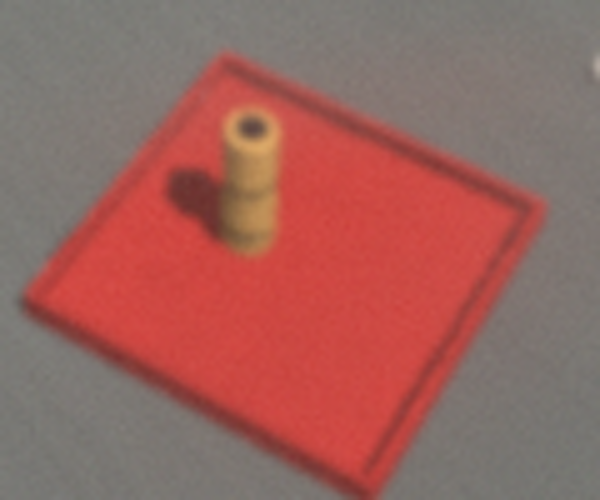

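Confirmed: the tray object at (210,168) is brass with two dark rings and stands upright. The yellow arrow in the side view (199,240) points at the middle of the three empty cups (218,212). The blue post is next to it at (248,237).

```bash
cat > fit.py <<'E'
from h import *
import pickle
from scipy.optimize import least_squares
S=pickle.load(open('pics/scene0.pkl','rb'));D=pickle.load(open('pics/side0.pkl','rb'))
def ray(d,p,z,T=None):
    T=d['T'] if T is None else T
    r=T[:3,:3]@np.array([(p[0]-d['cx'])/d['fx'],(p[1]-d['cy'])/d['fy'],1]);o=T[:3,3]
    return o+r*(z-o[2])/r[2]
if __name__=='__main__':
    s=lambda x,y:(x/2.8+165-.3,y/2.8+160-.3); q=lambda x,y:(x/4.5+170-.4,y/4.5+150-.4)
    P={'valve':(68,s(125,22),(252/5+270-.4,127/5+280-.4)),'blue':(83,s(372,49),q(352,392)),'white':(83,s(678,127),q(148,146)),
    'cupB':(77,s(418,88),q(360,327)),'cupA':(77,s(525,82),q(217,279)),'cupW':(77,s(602,134),q(236,185)),
    'l1':(116,s(375,108),q(512,208)),'l2':(116,s(450,170),q(512,117)),'l3':(116,s(573,163),q(375,78)),'knob':(90,s(681,181),q(254,82))}
    M={}
    for k,(z,a,b) in P.items():
        A=ray(S,a,z);B=ray(D,b,z);M[k]=(A+B)/2;print(k,A.round(1)[:2],B.round(1)[:2])
    R={'blue':(160,1),'white':(160,-1),'cupB':(95,1),'cupA':(95,0),'cupW':(95,-1),'l1':(95,2),'l2':(95,3),'l3':(95,-2)}
    f=lambda p:np.concatenate([[p[0]+r*np.cos(p[2]+p[3]*n*np.pi/3)-M[k][0],p[1]+r*np.sin(p[2]+p[3]*n*np.pi/3)-M[k][1]] for k,(r,n) in R.items()])
    for sg in(1,-1):
        g=least_squares(lambda p:f([*p,sg]),[550,100,np.pi],loss='soft_l1');print(sg,g.x,g.cost,f([*g.x,sg]).round(1))
    kk=M['knob']-0; print(M['valve'],kk)
E
python3 fit.py
```

```text
valve [ 465.1 -308.8] [ 461.5 -312.2]
blue [448.5 -71.7] [445.6 -72.7]
white [469.5 203.6] [464.2 198.9]
cupB [483.4 -17.6] [479.6 -22.6]
cupA [442.1  67.1] [438.4  60.8]
cupW [493.  145.4] [490.6 137.8]
l1 [575.3 -26.6] [575.4 -26.4]
l2 [631.1  52.5] [628.3  50.4]
l3 [589.9 138.3] [587.9 136. ]
knob [549.3 218. ] [546.5 216.7]
1 [535.07206909  58.16031978   3.07079748] 7.475422020963121 [-1.6 -2.2 -1.7  0.8  0.4 -0.5  0.1  1.   1.7  2.   1.3 -0.8  0.2  0.
 -0.7 -0.3]
-1 [535.02391288  57.66856641   3.20776489] 1225.2033736777998 [-1.000e+00  2.628e+02 -2.500e+00 -2.872e+02  7.000e-01  1.567e+02
  0.000e+00 -1.250e+01  1.300e+00 -1.692e+02  1.700e+00  1.694e+02
  1.000e-01  1.250e+01 -1.100e+00 -1.585e+02]
[ 463.27484436 -310.48588093   68.        ] [547.89083351 217.35941259  90.        ]
```

Both cameras agree to within a few mm. Fitted values:
- Dial axis is about (535, 58).
- Loading cup is about (440, 65), at angle 3.071.
- The blue post is at +60°, so the dial turns anticlockwise.
- The bolt knob is about (548, 217).

Next I'll move to a wrist view of the cup, then of the valve.

```bash
cat > go.py <<'E'
from h import *
# usage: go.py x y z yaw  -> turn first, then shift in tool axes (after turn)
s=monitor.get_state(); p=s['ee_pos'];yaw=s['tool_rot'][2]
t=np.array([float(a) for a in sys.argv[1:4]]);ty=float(sys.argv[4])
dy=(ty-yaw+np.pi)%(2*np.pi)-np.pi
d=t-p;c,q=np.cos(ty),np.sin(ty)
v=np.array([c*d[0]+q*d[1],q*d[0]-c*d[1],-d[2]])
print('at',p.round(1),s['tool_rot'].round(4),'q',s['joints'].round(2),'w',round(s['width'],1),'F',s['wrist_force'].round(1),'t',round(s['clock'],2))
print('turn(60deg units) %.4f'%(-np.degrees(dy)/60),'shift/100mm',(v/100).round(3),'rows',np.linalg.norm(v)/62.5)
E
python3 go.py 440 65 231 3.071
```

```text
at [180.3 598.1 230.8] [-3.1406e+00 -1.0000e-04  2.8488e+00] q [ 1.18  0.49  1.35  0.    1.3  -0.1 ] w 85.7 F [-0.6 -0.1 -0.5] t 0.15
turn(60deg units) -0.2122 shift/100mm [-2.967e+00 -5.135e+00 -2.000e-03] rows 9.488723957078818
```

Call:
{"method": "arm_command", "body": {
  "plan": [0, 0, 0, -0.106, 0, 0, 0, -0.106, -0.297, -0.513, 0, 0, -0.297, -0.513, 0, 0, -0.297, -0.513, 0, 0, -0.297, -0.513, 0, 0, -0.297, -0.513, 0, 0, -0.297, -0.513, 0, 0, -0.297, -0.513, 0, 0, -0.297, -0.513, 0, 0, -0.297, -0.513, 0, 0, -0.297, -0.513, 0, 0, 0, 0, 0, 0, 0, 0, 0, 0],
  "fingers": 1
}}

```text
clock: 1.9
ee_pos: [440.0, 65.7, 231.1]
tool_rot: [3.141, -0.001, 3.07]
wrist_force: [0.2, -0.4, -0.9]
width: 85.6
```

```bash
python3 - <<'E'
from h import *
d=snap('wrist','w1')
E
python3 go.py 463.3 -310.5 170 3.071
```

```text
at [439.8  66.3 231.1] [ 3.1414e+00 -7.0000e-04  3.0712e+00] q [ 0.02  0.24  1.77  0.    1.13 -1.49] w 85.4 F [ 0.4  0.3 -0.5] t 1.95
turn(60deg units) 0.0002 shift/100mm [-0.5   -3.742  0.611] rows 6.119460245546983
```

View pics/w1.png

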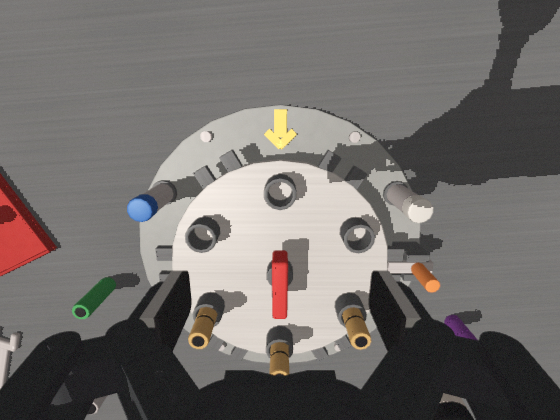

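The wrist view shows the arrow at (280,128), the loading cup rim at (280,189), the blue post cap at (141,208), the handle at (280,285) and the orange knob at (420,268). I'll refine the fit from this view while the arm moves on to the valve.

Call:
{"method": "arm_command", "body": {
  "plan": [-0.083, -0.62, 0.1, 0, -0.083, -0.624, 0.1, 0, -0.083, -0.624, 0.1, 0, -0.083, -0.624, 0.1, 0, -0.083, -0.624, 0.1, 0, -0.083, -0.624, 0.11, 0, 0, 0, 0, 0, 0, 0, 0, 0]
}}

```text
clock: 2.95
ee_pos: [463.3, -302.3, 171.2]
tool_rot: [3.141, -0.001, 3.072]
wrist_force: [-0.3, -0.6, -0.7]
width: 85.7
```

```bash
python3 - <<'E'
from h import *
d=snap('wrist','w2')
a=cv2.imread('pics/w1.png')
cv2.imwrite('pics/c4.png',cv2.resize(a[150:360,130:440],None,fx=2.5,fy=2.5,interpolation=cv2.INTER_CUBIC))
E
```

```text
(no output)
```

View pics/w2.png

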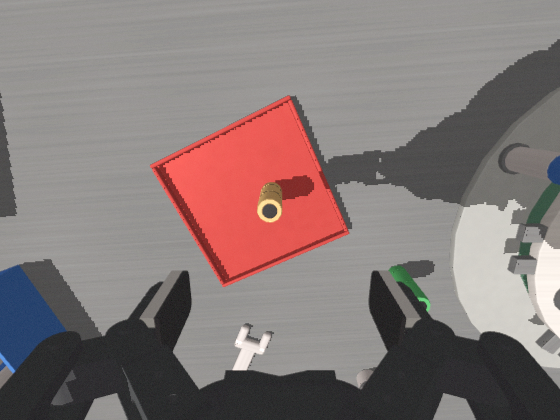

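View pics/c4.png

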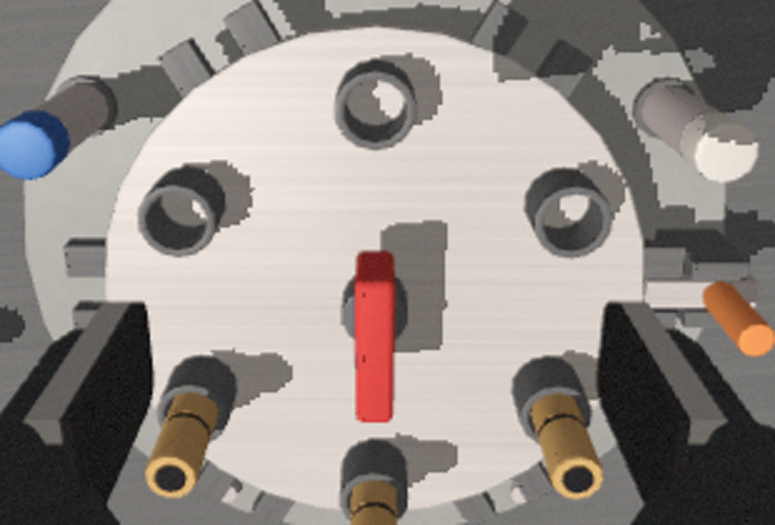

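The wrist view shows the valve top dot at (270,211), near the middle of the tray.

```bash
cat > wr.py <<'E'
from fit import *
from scipy.spatial.transform import Rotation as Ro
def wT(d):
    T=np.eye(4);T[:3,:3]=Ro.from_euler('xyz',d['state']['tool_rot']).as_matrix();T[:3,3]=d['state']['ee_pos'];return T@d['T_tool_cam']
E
python3 - <<'E'
from wr import *
d=pickle.load(open('pics/w2.pkl','rb')); print('valve',d['state']['ee_pos'].round(1),ray(d,(269.5,211),68,wT(d)).round(1))
d=pickle.load(open('pics/w1.pkl','rb'));s=lambda x,y:(x/2.5+130-.3,y/2.5+150-.3)
P={'blue':(83,s(33,147)),'white':(83,s(728,150)),'cupB':(77,s(180,215)),'cupA':(77,s(375,109)),'cupW':(77,s(572,215)),'l1':(116,s(173,477)),'l3':(116,s(577,477)),'knob':(90,s(757,341)),'handle':(102,s(374,352))}
M={k:ray(d,p,z,wT(d)) for k,(z,p) in P.items()}
for k in M: print(k,M[k].round(1))
R={'blue':(160,1),'white':(160,-1),'cupB':(95,1),'cupA':(95,0),'cupW':(95,-1),'l1':(95,2),'l3':(95,-2),'handle':(0,0)}
f=lambda p:np.concatenate([[p[0]+r*np.cos(p[2]+n*np.pi/3)-M[k][0],p[1]+r*np.sin(p[2]+n*np.pi/3)-M[k][1]] for k,(r,n) in R.items()])
g=least_squares(f,[535,58,3.07],loss='soft_l1');x=g.x;print(x,f(x).round(1));print('cup',x[0]+95*np.cos(x[2]),x[1]+95*np.sin(x[2]))
k=M['knob'][:2]-x[:2];print(np.hypot(*k),np.arctan2(*k[::-1]))
E
python3 go.py 463.3 -310.5 170 3.071
```

```text
valve [ 463.3 -302.3  171.2] [ 462.7 -310.4   68. ]
blue [442.2 -68.1  83. ]
white [463.3 202.8  83. ]
cupB [477.3 -17.   77. ]
cupA [438.3  66.2  77. ]
cupW [489.  143.6  77. ]
l1 [574.5 -25.3 116. ]
l3 [586.4 136.8 116. ]
knob [545.7 217.4  90. ]
handle [531.7  58.9 102. ]
[532.29316486  59.25692314   3.06537213] [-0.3 -4.7 -0.2  0.7  1.4 -2.2 -0.7  0.3  2.2  1.3 -1.1 -1.1 -0.4  0.9
  0.6  0.3]
cup 437.56898575303046 66.4908634806965
158.69019768998066 1.4863402269562254
at [ 463.4 -302.   171.5] [ 3.1410e+00 -4.0000e-04  3.0726e+00] q [-0.69  0.46  1.6   0.    1.08 -2.19] w 85.5 F [-0.3  0.4 -0.4] t 3.0
turn(60deg units) 0.0015 shift/100mm [-0.005 -0.085  0.015] rows 0.13796975669850242
```

Call:
{"method": "arm_command", "body": {
  "plan": [-0.005, -0.084, 0.3, 0, 0, 0, 0.35, 0, 0, 0, 0.35, 0, 0, 0, 0.2, 0, 0, 0, 0.163, 0, 0, 0, 0, 0, 0, 0, 0, 0]
}}

```text
clock: 3.88
ee_pos: [463.5, -312.2, 36.0]
tool_rot: [-3.141, 0.001, 3.071]
wrist_force: [0.2, -0.3, 0.1]
width: 85.3
```

```bash
python3 - <<'E'
from h import *
d=snap('wrist','w3')
E
python3 go.py 463 -310.5 35 3.071
```

```text
at [ 463.6 -312.3   36. ] [-3.1408e+00  1.1000e-03  3.0711e+00] q [-0.7   0.66  1.69  0.    0.78 -2.2 ] w 85.5 F [-0.  -0.   0.4] t 3.92
turn(60deg units) 0.0001 shift/100mm [0.007 0.018 0.01 ] rows 0.03490817546920424
```

View pics/w3.png

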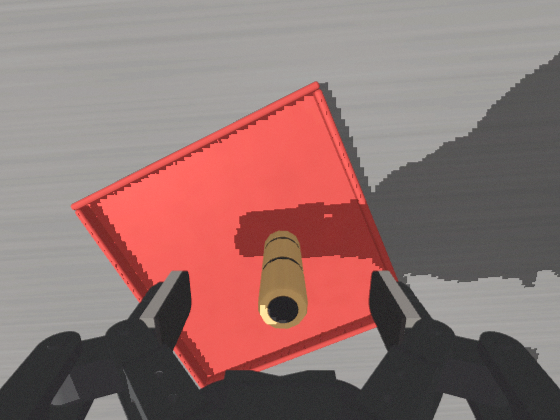

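```bash
python3 - <<'E'
from wr import *
d=pickle.load(open('pics/w3.pkl','rb')); v=ray(d,(283,309),68,wT(d));print(v.round(1))
E
python3 go.py 462.5 -310.5 35 3.071
```

```text
[ 462.  -310.4   68. ]
at [ 463.6 -312.3   36. ] [-3.1408e+00  1.1000e-03  3.0711e+00] q [-0.7   0.66  1.69  0.    0.78 -2.2 ] w 85.5 F [-0.  -0.   0.4] t 3.92
turn(60deg units) 0.0001 shift/100mm [0.012 0.017 0.01 ] rows 0.03777205005646112
```

Valve is centred between the pads (dot at (283,309)). Close after a small correction.

Call:
{"method": "arm_command", "body": {
  "plan": [0.012, 0.017, 0.01, 0]
}}

```text
clock: 4.05
ee_pos: [462.4, -310.8, 34.9]
tool_rot: [-3.141, 0.001, 3.071]
wrist_force: [-0.9, -0.8, 0.4]
width: 85.3
```

Call:
{"method": "arm_command", "body": {
  "plan": [0, 0, 0, 0, 0, 0, 0, 0, 0, 0, 0, 0, 0, 0, 0, 0, 0, 0, 0, 0, 0, 0, 0, 0, 0, 0, 0, 0, 0, 0, 0, 0],
  "fingers": -1
}}

```text
clock: 5.05
ee_pos: [462.0, -310.5, 34.3]
tool_rot: [-3.142, 0.0, 3.071]
wrist_force: [-0.7, 1.0, 6.0]
width: 20.2
```

Call:
{"method": "arm_command", "body": {
  "plan": [0, 0, -0.1, 0, 0, 0, -0.4, 0, 0, 0, -0.5, 0, 0, 0, -0.5, 0, 0, 0, 0, 0, 0, 0, 0, 0]
}}

```text
clock: 5.8
ee_pos: [461.6, -310.2, 183.9]
tool_rot: [3.141, -0.0, 3.071]
wrist_force: [-1.1, -0.1, -1.5]
width: 20.5
```

```bash
python3 - <<'E'
from h import *
d=snap('wrist','w4')
E
python3 go.py 439 66 200 3.068
```

```text
at [ 461.4 -310.   183.2] [ 3.1406e+00 -1.4000e-03  3.0708e+00] q [-0.7   0.45  1.58 -0.    1.12 -2.2 ] w 20.6 F [-1.6  0.1 -1.9] t 5.85
turn(60deg units) 0.0026 shift/100mm [ 0.5    3.733 -0.168] rows 6.032344709549298
```

View pics/w4.png

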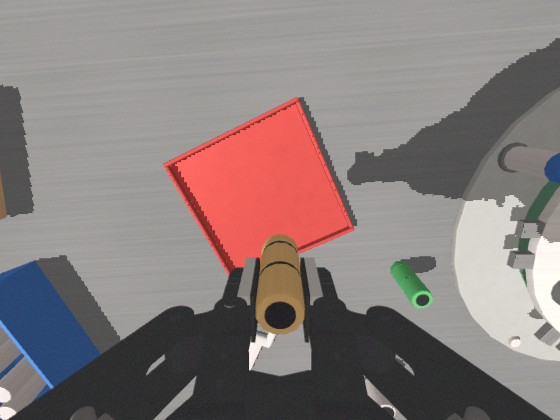

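The valve is held upright between the pads (foot (280,240), dot (280,314)). Next, move above the cup.

Call:
{"method": "arm_command", "body": {
  "plan": [0.06, 0.3, 0, 0.0026, 0.06, 0.5, 0, 0, 0.06, 0.5, 0, 0, 0.06, 0.5, 0, 0, 0.06, 0.5, 0, 0, 0.06, 0.5, 0, 0, 0.06, 0.5, 0.1, 0, 0.08, 0.433, 0.132, 0, 0, 0, 0, 0, 0, 0, 0, 0, 0, 0, 0, 0]
}}

```text
clock: 7.22
ee_pos: [439.6, 64.7, 160.8]
tool_rot: [-3.141, -0.0, 3.067]
wrist_force: [-0.5, 0.2, -1.4]
width: 20.4
```

```bash
python3 - <<'E'
from h import *
d=snap('wrist','w5')
a=cv2.imread('pics/w5.png')
cv2.imwrite('pics/c5.png',cv2.resize(a[130:340,170:390],None,fx=3,fy=3,interpolation=cv2.INTER_CUBIC))
E
python3 go.py 439 66 160 3.068
```

```text
at [439.6  64.7 160.9] [-3.1415e+00 -1.0000e-04  3.0667e+00] q [ 0.01  0.34  1.86 -0.    0.94 -1.48] w 20.7 F [ 0.4 -0.8 -0.9] t 7.28
turn(60deg units) -0.0012 shift/100mm [0.007 0.013 0.009] rows 0.027244552545497104
```

View pics/c5.png

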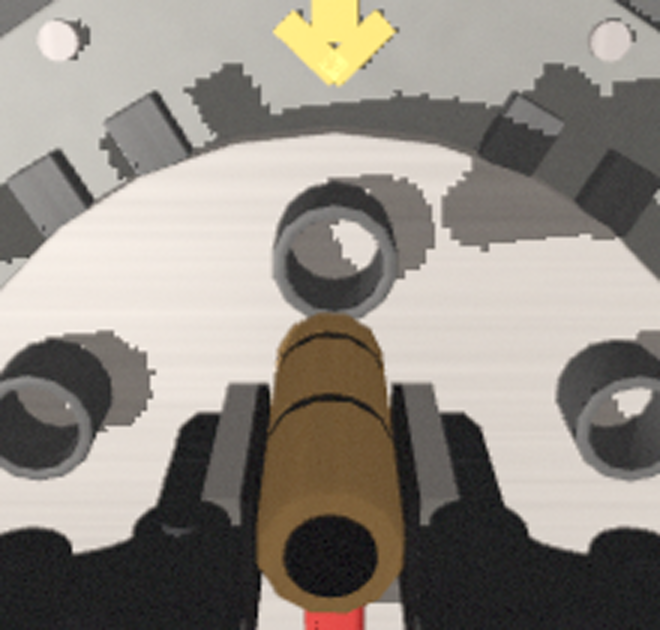

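```bash
python3 - <<'E'
from wr import *
d=pickle.load(open('pics/w5.pkl','rb'));T=wT(d);p=lambda x,y:(x/3+170-.33,y/3+130-.33)
z=d['state']['ee_pos'][2]
c=ray(d,p(335,262),77,T);t=ray(d,p(330,556),z+33.5,T)
f=ray(d,p(329,312),z-30.5,T)
print('cup',c.round(1),'top',t.round(1),'foot far edge',f.round(1))
# cup size check, predicted silhouettes
for q in [(273,262),(397,262),(335,205),(335,320),(273,345)]: print(ray(d,p(*q),77,T).round(1)-c.round(1))
# project valve model at candidates
Ti=np.linalg.inv(T)
def pr(P):
    q=Ti@np.append(P,1);return ((q[0]/q[2]*d['fx']+d['cx']-170+.33)*3,(q[1]/q[2]*d['fy']+d['cy']-130+.33)*3)
e=d['state']['ee_pos']
a=np.arange(0,2*np.pi,.1)
for zz,r in[(z-30.5,10),(z-29.5,11),(z+33.5,11)]:
    Q=np.array([pr(np.array([e[0]+r*np.cos(i),e[1]+r*np.sin(i),zz])) for i in a]);print(zz,Q.min(0).round(),Q.max(0).round())
E
```

```text
cup [438.2  66.3  77. ] top [439.9  64.9 194.3] foot far edge [430.   65.5 130.3]
[ -1.2 -15.8   0. ]
[ 1.2 15.8  0. ]
[-15.1   1.1   0. ]
[16.  -1.2  0. ]
[ 21.8 -18.    0. ]
130.2727139505097 [279. 310.] [378. 400.]
131.2727139505097 [274. 307.] [384. 407.]
194.2727139505097 [248. 484.] [408. 621.]
```

Cup rim centre is (438.2, 66.3) and the held valve is on the TCP to within 0.7 mm. I'll shift and lower to just above the rim, then look again.

Call:
{"method": "arm_command", "body": {
  "plan": [0.017, 0.011, 0.1, 0, 0, 0, 0.2, 0, 0, 0, 0.15, 0, 0, 0, 0, 0, 0, 0, 0, 0]
}}

```text
clock: 7.9
ee_pos: [437.9, 66.6, 116.1]
tool_rot: [3.142, 0.0, 3.068]
wrist_force: [0.1, 0.0, -1.2]
width: 20.1
```

```bash
python3 - <<'E'
from h import *
for n in ['wrist','side','scene']:
  d=snap(n,n+'6')
a=cv2.imread('pics/wrist6.png')
cv2.imwrite('pics/c6.png',cv2.resize(a[170:340,190:370],None,fx=3.5,fy=3.5,interpolation=cv2.INTER_CUBIC))
a=cv2.imread('pics/side6.png')[150:250,180:260];b=cv2.imread('pics/scene6.png')[150:250,310:390]
cv2.imwrite('pics/c6b.png',cv2.resize(np.hstack([a,b]),None,fx=5,fy=5,interpolation=cv2.INTER_CUBIC))
E
python3 go.py 438.2 66.3 115 3.068
```

```text
at [438.1  66.7 116.4] [3.1415e+00 9.0000e-04 3.0679e+00] q [ 0.02  0.42  1.91  0.    0.81 -1.48] w 20.6 F [-0.5  0.4 -0.7] t 8.05
turn(60deg units) -0.0001 shift/100mm [-0.001 -0.004  0.014] rows 0.023247600087712372
```

View pics/c6.png

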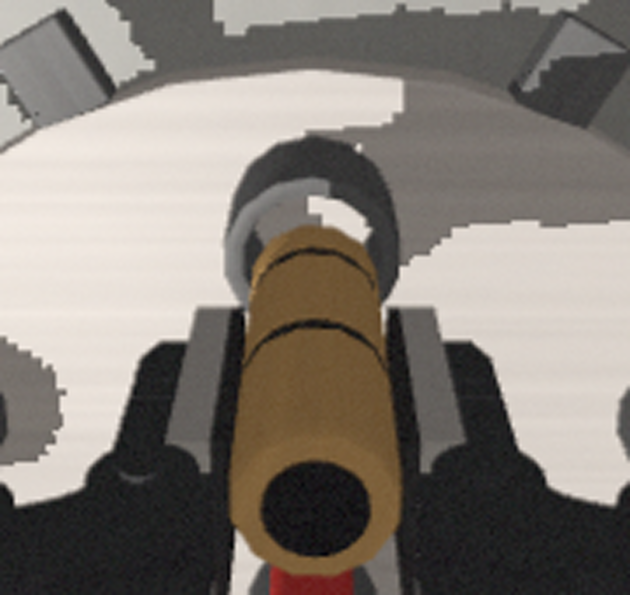

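View pics/c6b.png

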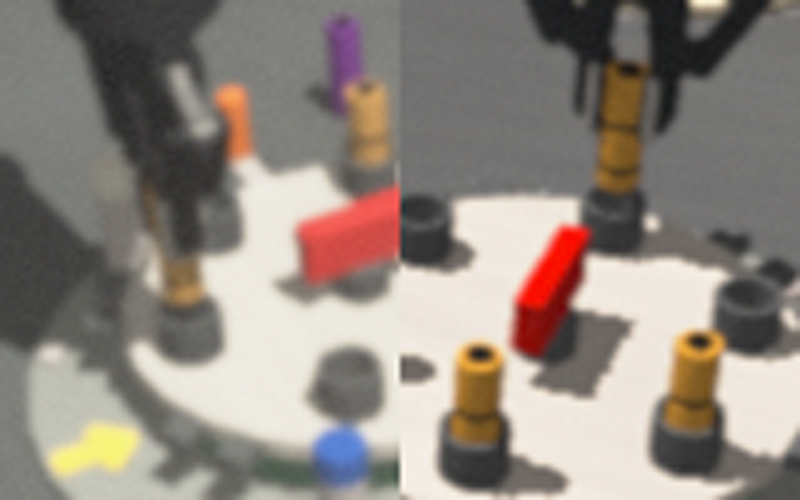

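```bash
python3 - <<'E'
from wr import *
d=pickle.load(open('pics/wrist6.pkl','rb'));T=wT(d);p=lambda x,y:(x/3.5+190-.36,y/3.5+170-.36)
e=d['state']['ee_pos'];z=e[2];print(e)
R=T[:3,:3]
tx=np.array([np.cos(3.068),np.sin(3.068),0])
Ti=np.linalg.inv(T)
def pr(P):
    q=Ti@np.append(P,1);return ((q[0]/q[2]*d['fx']+d['cx']-190+.36)*3.5,(q[1]/q[2]*d['fy']+d['cy']-170+.36)*3.5)
a=np.arange(0,2*np.pi,.02)
def circ(c,r,zz): return np.array([pr(np.array([c[0]+r*np.cos(i),c[1]+r*np.sin(i),zz])) for i in a])
img=cv2.imread('pics/c6.png')
for c,r,zz,col in [(e,10,z-30.5,(0,255,0)),(e,11,z+33.5,(0,255,0)),((438.2,66.3),16.5,77,(255,0,255)),((438.2,66.3),12.5,77,(255,0,255))]:
    Q=circ(c,r,zz);print(r,zz.__round__(1),Q.min(0).round(),Q.max(0).round());cv2.polylines(img,[Q.round().astype(np.int32)],True,col,1)
cv2.imwrite('pics/c6o.png',img)
E
```

```text
[437.93662145  66.59725618 116.12798704]
10 85.6 [256. 222.] [371. 327.]
11 149.6 [219. 425.] [407. 584.]
16.5 77 [221. 170.] [404. 338.]
12.5 77 [243. 192.] [381. 319.]
```

View pics/c6o.png

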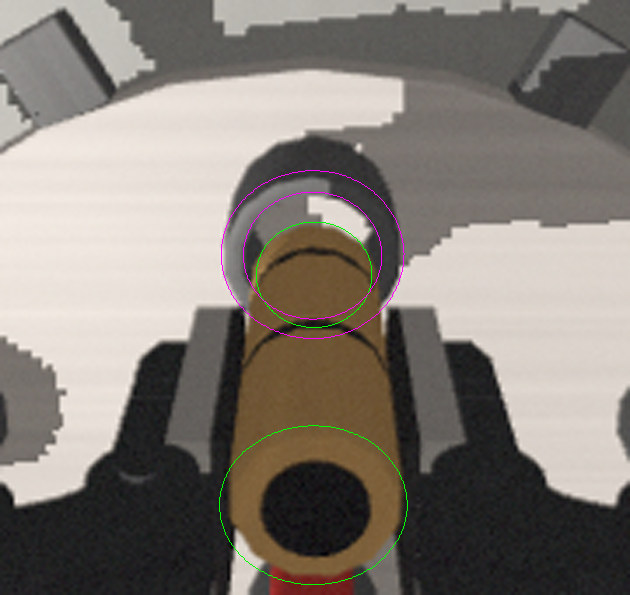

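```bash
python3 - <<'E'
import cv2,numpy as np
a=cv2.imread('pics/side6.png')[190:230,200:240];b=cv2.imread('pics/scene6.png')[165:205,330:370]
cv2.imwrite('pics/c6c.png',cv2.resize(np.hstack([a,b]),None,fx=10,fy=10,interpolation=cv2.INTER_CUBIC))
E
```

```text
(no output)
```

View pics/c6c.png

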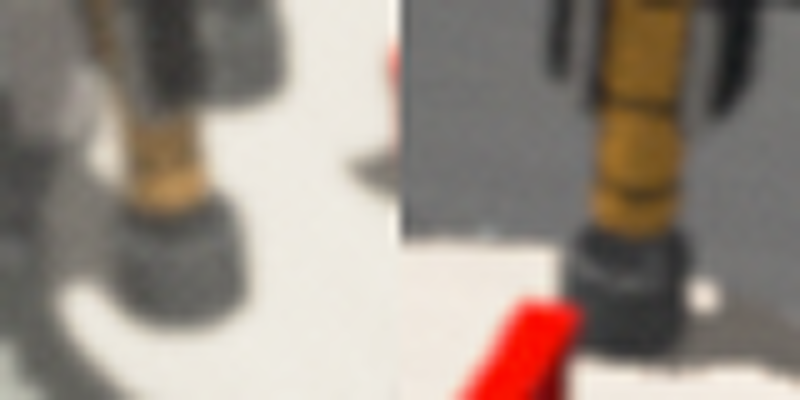

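Foot and rim line up within about 1 mm in all three views. Lowering slowly, watching force.

Call:
{"method": "arm_command", "body": {
  "plan": [0, -0.003, 0.05, 0, 0, 0, 0.04, 0, 0, 0, 0.04, 0, 0, 0, 0.04, 0, 0, 0, 0, 0]
}}

```text
clock: 8.68
ee_pos: [437.6, 66.5, 98.6]
tool_rot: [-3.142, -0.001, 3.068]
wrist_force: [-0.6, -0.2, 0.3]
width: 20.3
```

```bash
python3 go.py 438.2 66.3 83 3.068; python3 - <<'E'
from h import *
d=snap('wrist','w7')
a=cv2.imread('pics/w7.png')
cv2.imwrite('pics/c7.png',cv2.resize(a[170:340,190:370],None,fx=3.5,fy=3.5,interpolation=cv2.INTER_CUBIC))
E
```

```text
at [437.6  66.5  98.6] [-3.1415e+00 -7.0000e-04  3.0681e+00] q [ 0.02  0.45  1.93 -0.    0.76 -1.48] w 20.3 F [-0.6 -0.2  0.3] t 8.68
turn(60deg units) 0.0001 shift/100mm [-0.006 -0.001  0.156] rows 0.24958180370552632
```

View pics/c7.png

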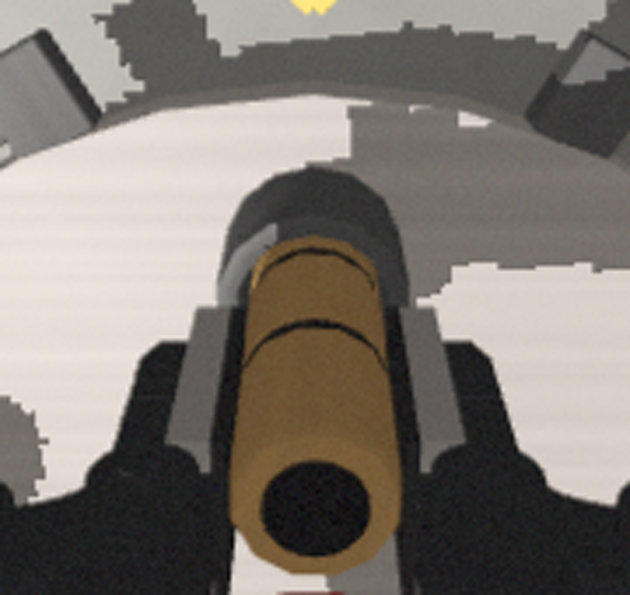

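The foot is inside the cup, cut by the rim at about row 237 of the crop, with no contact force. Continue down.

Call:
{"method": "arm_command", "body": {
  "plan": [0, 0, 0.04, 0, 0, 0, 0.04, 0, 0, 0, 0.04, 0, 0, 0, 0, 0]
}}

```text
clock: 9.22
ee_pos: [437.6, 66.4, 86.6]
tool_rot: [-3.142, -0.001, 3.068]
wrist_force: [0.9, 0.7, -0.9]
width: 20.2
```

Call:
{"method": "arm_command", "body": {
  "plan": [0, 0, 0.015, 0, 0, 0, 0.015, 0, 0, 0, 0, 0]
}}

```text
clock: 9.6
ee_pos: [437.8, 66.4, 83.9]
tool_rot: [3.142, -0.0, 3.068]
wrist_force: [-0.7, -0.2, -0.5]
width: 20.6
```

Call:
{"method": "arm_command", "body": {
  "plan": [0, 0, 0.01, 0, 0, 0, 0, 0, 0, 0, 0, 0]
}}

```text
clock: 9.98
ee_pos: [437.8, 66.4, 83.0]
tool_rot: [-3.142, 0.0, 3.068]
wrist_force: [-0.1, -0.4, -1.8]
width: 20.5
```

Call:
{"method": "arm_command", "body": {
  "plan": [0, 0, 0.008, 0, 0, 0, 0, 0, 0, 0, 0, 0]
}}

```text
clock: 10.35
ee_pos: [437.9, 66.4, 82.3]
tool_rot: [3.142, 0.0, 3.068]
wrist_force: [-0.6, 0.3, 5.9]
width: 20.5
```

Floor contact is at TCP z ≈ 82.3 mm, as predicted. Release.

Call:
{"method": "arm_command", "body": {
  "plan": [0, 0, 0, 0, 0, 0, 0, 0, 0, 0, 0, 0, 0, 0, 0, 0, 0, 0, 0, 0, 0, 0, 0, 0],
  "fingers": 0.2
}}

```text
clock: 11.1
ee_pos: [437.8, 66.4, 82.1]
tool_rot: [3.142, -0.0, 3.068]
wrist_force: [0.6, -0.5, -0.9]
width: 51.7
```

Call:
{"method": "arm_command", "body": {
  "plan": [0, 0, -0.1, 0, 0, 0, -0.3, 0, 0, 0, -0.5, 0, 0, 0, -0.4, 0, 0, 0, 0, 0, 0, 0, 0, 0]
}}

```text
clock: 11.85
ee_pos: [437.5, 66.4, 212.2]
tool_rot: [-3.142, 0.0, 3.068]
wrist_force: [0.6, 0.6, 0.1]
width: 51.1
```

```bash
python3 - <<'E'
from h import *
for n in ['wrist','side','scene']:
  d=snap(n,n+'8')
a=cv2.imread('pics/side8.png')[150:250,180:310];b=cv2.imread('pics/scene8.png')[150:250,290:420]
cv2.imwrite('pics/c8.png',cv2.resize(np.hstack([a,b]),None,fx=3,fy=3,interpolation=cv2.INTER_CUBIC))
E
```

```text
(no output)
```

View pics/wrist8.png

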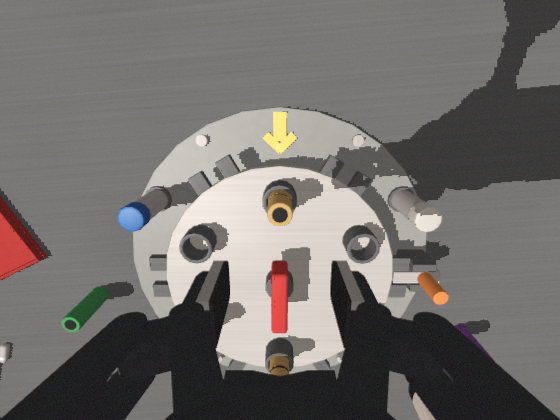

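View pics/c8.png

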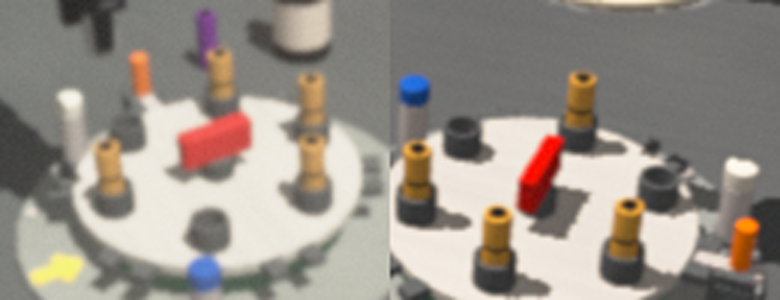

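The loaded valve is seated and upright. Its height matches its neighbours in the side and scene views. Next is the bolt; first I'll locate the knob, purple part and oil bottle.

```bash
python3 - <<'E'
from wr import *
print('oil cap top',ray(S,(418,274),150),ray(D,(279.5,126),150))
print('purple top',ray(S,(434,278),64),ray(D,(249,155),64))
print('white',ray(S,(406.5,205),83),)
d=pickle.load(open('pics/wrist8.pkl','rb'));print('knob w8',ray(d,(440,297),90,wT(d)),'valve',ray(d,(279.5,214.5),116,wT(d)))
E
python3 go.py 546.5 217.5 180 1.488
```

```text
oil cap top [762.93550072 261.69498893 150.        ] [748.60783176 243.9956923  150.        ]
purple top [669.65499882 293.77414049  64.        ] [659.44303332 284.23904064  64.        ]
white [469.52140798 202.82802261  83.        ]
knob w8 [544.05216724 216.46143017  90.        ] valve [438.21832801  66.47027844 116.        ]
at [437.2  66.4 211.4] [-3.1414e+00 -1.8000e-03  3.0681e+00] q [ 0.02  0.26  1.8  -0.    1.08 -1.48] w 51.3 F [ 0.2 -0.3 -0.6] t 12.0
turn(60deg units) 1.5089 shift/100mm [1.596 0.964 0.314] rows 3.0253000327104114
```

Call:
{"method": "arm_command", "body": {
  "plan": [0, 0, 0, 0.1677, 0, 0, 0, 0.1677, 0, 0, 0, 0.1677, 0, 0, 0, 0.1677, 0, 0, 0, 0.1677, 0, 0, 0, 0.1677, 0, 0, 0, 0.1677, 0, 0, 0, 0.1677, 0, 0, 0, 0.1677, 0.399, 0.241, 0.07, 0, 0.399, 0.241, 0.08, 0, 0.399, 0.241, 0.08, 0, 0.399, 0.241, 0.08, 0, 0, 0, 0, 0, 0, 0, 0, 0],
  "fingers": 0.2
}}

```text
clock: 13.88
ee_pos: [546.3, 217.1, 180.2]
tool_rot: [-3.14, 0.001, 1.488]
wrist_force: [-0.8, 0.3, -0.6]
width: 51.1
```

```bash
python3 - <<'E'
from h import *
d=snap('wrist','w9')
E
python3 go.py 546.5 217.5 56 1.488
```

```text
at [546.4 216.8 180.6] [-3.1402e+00  7.0000e-04  1.4873e+00] q [ 0.28  0.5   1.5  -0.    1.15  0.36] w 51.0 F [-0.7 -0.5  0.4] t 13.93
turn(60deg units) -0.0007 shift/100mm [7.000e-03 1.000e-03 1.246e+00] rows 1.9941211558900251
```

View pics/w9.png

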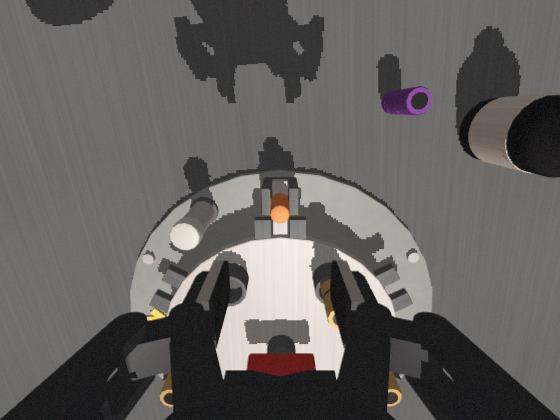

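The knob top is at (280,214), centred between the fingers; the purple part and bottle are well clear.

```bash
python3 - <<'E'
from wr import *
d=pickle.load(open('pics/w9.pkl','rb'));print('knob',ray(d,(280,214),90,wT(d)))
E
python3 go.py 546 217.5 56 1.488
```

```text
knob [546.78186276 219.33481737  90.        ]
at [546.4 216.8 180.6] [-3.1402e+00  7.0000e-04  1.4873e+00] q [ 0.28  0.5   1.5  -0.    1.15  0.36] w 51.0 F [-0.7 -0.5  0.4] t 13.93
turn(60deg units) -0.0007 shift/100mm [ 0.007 -0.004  1.246] rows 1.994129855726463
```

Call:
{"method": "arm_command", "body": {
  "plan": [0.015, 0.001, 0.4, 0, 0, 0, 0.4, 0, 0, 0, 0.3, 0, 0, 0, 0.14, 0, 0, 0, 0, 0, 0, 0, 0, 0]
}}

```text
clock: 14.68
ee_pos: [548.0, 219.0, 58.3]
tool_rot: [3.14, -0.001, 1.487]
wrist_force: [0.1, -0.6, 1.1]
width: 51.1
```

Call:
{"method": "arm_command", "body": {
  "plan": [0, 0, 0, 0, 0, 0, 0, 0, 0, 0, 0, 0, 0, 0, 0, 0, 0, 0, 0, 0, 0, 0, 0, 0],
  "fingers": -1
}}

```text
clock: 15.42
ee_pos: [546.4, 219.2, 58.0]
tool_rot: [-3.14, -0.0, 1.488]
wrist_force: [-9.0, 0.9, 15.4]
width: 14.1
```

Call:
{"method": "arm_command", "body": {
  "plan": [0.03, 0, -0.01, 0, 0.06, 0, 0, 0, 0.06, 0, 0, 0, 0.06, 0, 0, 0, 0.04, 0, 0, 0, 0, 0, 0, 0, 0, 0, 0, 0]
}}

```text
clock: 16.3
ee_pos: [548.3, 244.0, 58.2]
tool_rot: [-3.14, 0.0, 1.488]
wrist_force: [-6.7, 1.8, 1.4]
width: 14.5
```

```bash
python3 - <<'E'
from h import *
for n in ['wrist','scene']: d=snap(n,n+'10')
a=cv2.imread('pics/wrist10.png'); b=cv2.imread('pics/scene10.png')[160:280,290:450]
cv2.imwrite('pics/c10.png',cv2.resize(b,None,fx=4,fy=4,interpolation=cv2.INTER_CUBIC))
E
python3 go.py 546 217.5 56 1.488
```

```text
at [548.2 244.1  58.2] [-3.1395e+00  2.0000e-04  1.4877e+00] q [0.32 0.67 1.57 0.   0.9  0.4 ] w 14.0 F [-6.3  2.3  2.2] t 16.4
turn(60deg units) -0.0003 shift/100mm [-0.267 -0.     0.022] rows 0.4279604129342433
```

View pics/wrist10.png

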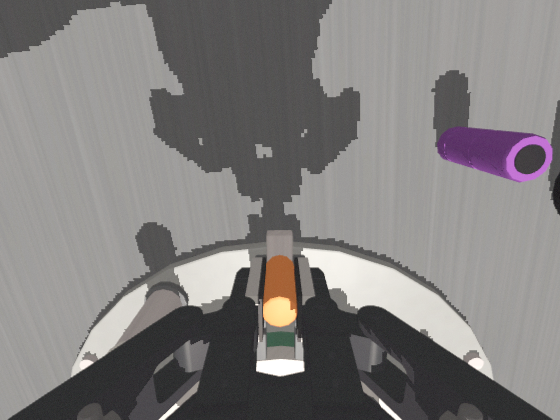

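View pics/c10.png

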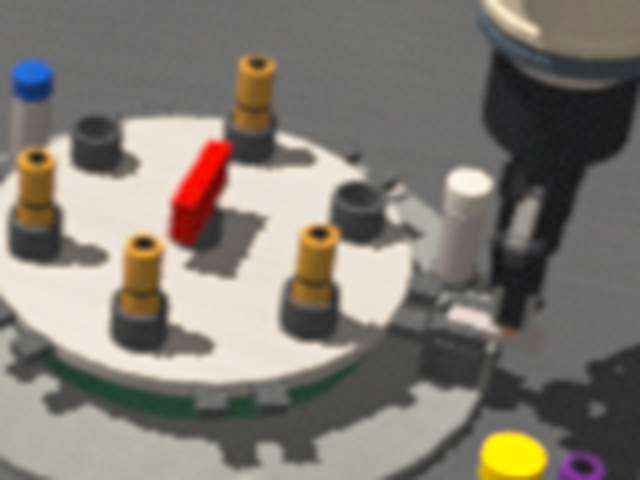

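Call:
{"method": "arm_command", "body": {
  "plan": [0.02, 0, 0, 0, 0, 0, 0, 0]
}}

```text
clock: 16.65
ee_pos: [548.2, 244.4, 58.1]
tool_rot: [-3.139, 0.003, 1.488]
wrist_force: [-5.9, -13.9, 5.6]
width: 14.5
```

The bolt is at its stop: force jumps to −14 N with no more travel, 25 mm out. Release and rise.

Call:
{"method": "arm_command", "body": {
  "plan": [0, 0, 0, 0, 0, 0, 0, 0, 0, 0, 0, 0, 0, 0, 0, 0, 0, 0, 0, 0],
  "fingers": 0.2
}}

```text
clock: 17.27
ee_pos: [549.6, 245.9, 58.2]
tool_rot: [3.142, -0.0, 1.488]
wrist_force: [-0.7, -0.1, 0.2]
width: 50.6
```

Call:
{"method": "arm_command", "body": {
  "plan": [0, 0, -0.1, 0, 0, 0, -0.3, 0, 0, 0, -0.5, 0, 0, 0, -0.5, 0, 0, 0, 0, 0, 0, 0, 0, 0]
}}

```text
clock: 18.02
ee_pos: [549.4, 245.8, 198.3]
tool_rot: [3.141, -0.0, 1.488]
wrist_force: [-0.9, 0.2, 0.2]
width: 51.3
```

```bash
python3 - <<'E'
from h import *
for n in ['wrist','scene']: d=snap(n,n+'11')
E
python3 go.py 534 58.5 200 1.488
```

```text
at [549.  245.6 197.2] [-3.1400e+00  7.0000e-04  1.4875e+00] q [ 0.32  0.5   1.45 -0.    1.2   0.4 ] w 51.4 F [ 0.6  0.5 -0.1] t 18.12
turn(60deg units) -0.0004 shift/100mm [-1.877  0.005 -0.028] rows 3.0040842850988696
```

View pics/wrist11.png

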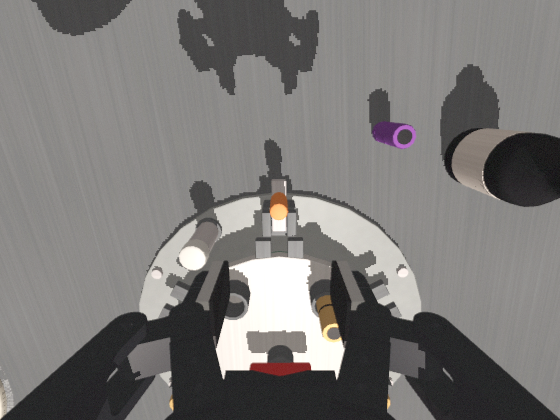

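```bash
python3 - <<'E'
from wr import *
d=pickle.load(open('pics/wrist11.pkl','rb'));k=ray(d,(278.5,212),90,wT(d));print('knob',k, np.hypot(k[0]-532.6,k[1]-59.5))
E
python3 go.py 532.6 59.5 180 -0.073
```

```text
knob [548.44826004 243.87966667  90.        ] 185.05952779883035
at [549.  245.6 197.2] [-3.1400e+00  7.0000e-04  1.4875e+00] q [ 0.32  0.5   1.45 -0.    1.2   0.4 ] w 51.4 F [ 0.6  0.5 -0.1] t 18.12
turn(60deg units) 1.4902 shift/100mm [-0.028  1.868  0.172] rows 3.0023660332959374
```

The knob is now 185 mm from the axis (160 + 25), so it is fully out. On to the handle.

Call:
{"method": "arm_command", "body": {
  "plan": [0, 0, 0, 0.1656, 0, 0, 0, 0.1656, 0, 0, 0, 0.1656, 0, 0, 0, 0.1656, 0, 0, 0, 0.1656, 0, 0, 0, 0.1656, 0, 0, 0, 0.1656, 0, 0, 0, 0.1656, 0, 0, 0, 0.1656, -0.008, 0.467, 0.04, 0, -0.007, 0.467, 0.04, 0, -0.007, 0.467, 0.04, 0, -0.006, 0.467, 0.052, 0, 0, 0, 0, 0, 0, 0, 0, 0]
}}

```text
clock: 20.0
ee_pos: [532.9, 59.9, 180.4]
tool_rot: [-3.141, 0.001, -0.074]
wrist_force: [-0.3, 0.1, -0.3]
width: 51.3
```

```bash
python3 - <<'E'
from h import *
for n in ['wrist']: d=snap(n,n+'12')
E
python3 go.py 532.6 59.5 69 -0.073
```

```text
at [533.1  60.4 180.5] [-3.1415e+00  8.0000e-04 -7.3000e-02] q [0.   0.43 1.63 0.   1.09 1.64] w 51.3 F [ 0.1  0.7 -0.7] t 20.05
turn(60deg units) 0.0000 shift/100mm [-0.004  0.009  1.115] rows 1.7842860653361117
```

View pics/wrist12.png

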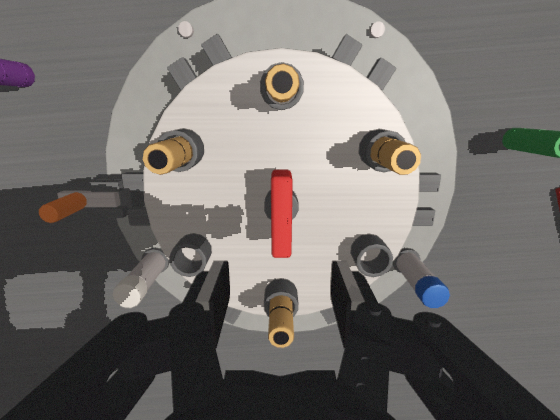

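The handle is at (282,214), aligned with the jaws. The loaded valve is at (281,338), and the blue post is to its right.

Call:
{"method": "arm_command", "body": {
  "plan": [0, 0.012, 0.3, 0, 0, 0, 0.4, 0, 0, 0, 0.3, 0, 0, 0, 0.1, 0, 0, 0, 0, 0, 0, 0, 0, 0]
}}

```text
clock: 20.8
ee_pos: [533.8, 58.8, 72.0]
tool_rot: [-3.141, -0.002, -0.073]
wrist_force: [0.0, -0.3, 0.4]
width: 51.6
```

Call:
{"method": "arm_command", "body": {
  "plan": [0, 0, 0, 0, 0, 0, 0, 0, 0, 0, 0, 0, 0, 0, 0, 0, 0, 0, 0, 0, 0, 0, 0, 0],
  "fingers": -1
}}

```text
clock: 21.55
ee_pos: [534.0, 58.7, 72.3]
tool_rot: [-3.141, -0.003, -0.073]
wrist_force: [-2.1, 2.6, 18.4]
width: 15.1
```

Gripped. Turn anticlockwise (negative about the tool z) by 60°, gently.

Call:
{"method": "arm_command", "body": {
  "plan": [0, 0, 0, -0.03, 0, 0, 0, -0.05, 0, 0, 0, -0.06, 0, 0, 0, -0.06, 0, 0, 0, -0.06, 0, 0, 0, -0.06, 0, 0, 0, -0.06, 0, 0, 0, -0.06, 0, 0, 0, -0.06, 0, 0, 0, -0.06, 0, 0, 0, -0.06, 0, 0, 0, -0.06, 0, 0, 0, -0.06, 0, 0, 0, -0.06, 0, 0, 0, -0.06, 0, 0, 0, -0.06, 0, 0, 0, -0.05, 0, 0, 0, -0.03, 0, 0, 0, 0, 0, 0, 0, 0]
}}

```text
clock: 24.05
ee_pos: [534.1, 58.7, 72.3]
tool_rot: [3.139, -0.002, 0.974]
wrist_force: [-1.4, 1.0, 17.1]
width: 14.9
```

```bash
python3 - <<'E'
from h import *
for n in ['scene','side']: d=snap(n,n+'13')
a=cv2.imread('pics/side13.png')[150:280,170:340];b=cv2.imread('pics/scene13.png')[150:280,250:420]
cv2.imwrite('pics/c13.png',cv2.resize(np.hstack([a,b]),None,fx=2.3,fy=2.3,interpolation=cv2.INTER_CUBIC))
E
python3 go.py 534 58.7 72 0.974
```

```text
at [534.1  58.6  72.3] [ 3.1394e+00 -1.7000e-03  9.7380e-01] q [-0.    0.58  1.73  0.    0.83  0.59] w 15.1 F [-1.2  0.6 17.1] t 24.15
turn(60deg units) -0.0002 shift/100mm [-0.    -0.001  0.003] rows 0.005642901416132772
```

View pics/c13.png

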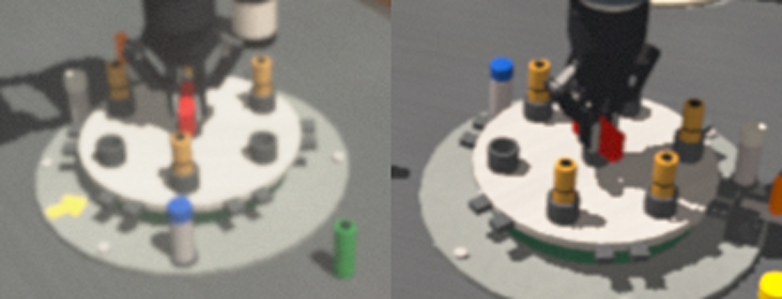

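The dial has turned one click and the loaded valve now stands beside the blue post. Release and retreat.

Call:
{"method": "arm_command", "body": {
  "plan": [0, 0, 0, 0, 0, 0, 0, 0, 0, 0, 0, 0, 0, 0, 0, 0, 0, 0, 0, 0],
  "fingers": 0.2
}}

```text
clock: 24.78
ee_pos: [533.0, 58.6, 70.9]
tool_rot: [-3.141, 0.0, 0.974]
wrist_force: [0.5, 0.3, -0.3]
width: 51.4
```

Call:
{"method": "arm_command", "body": {
  "plan": [0, 0, -0.1, 0, 0, 0, -0.3, 0, 0, 0, -0.5, 0, 0, 0, -0.5, 0, 0, 0, 0, 0, 0, 0, 0, 0, 0, 0, 0, 0]
}}

```text
clock: 25.65
ee_pos: [532.4, 58.6, 210.0]
tool_rot: [-3.14, 0.001, 0.974]
wrist_force: [-0.0, -0.1, 0.8]
width: 51.4
```

```bash
python3 - <<'E'
from h import *
for n in ['wrist','side','scene']: d=snap(n,n+'14')
a=cv2.imread('pics/side14.png')[150:280,170:340];b=cv2.imread('pics/scene14.png')[150:280,250:420]
cv2.imwrite('pics/c14.png',cv2.resize(np.hstack([a,b]),None,fx=2.3,fy=2.3,interpolation=cv2.INTER_CUBIC))
E
```

```text
(no output)
```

View pics/wrist14.png

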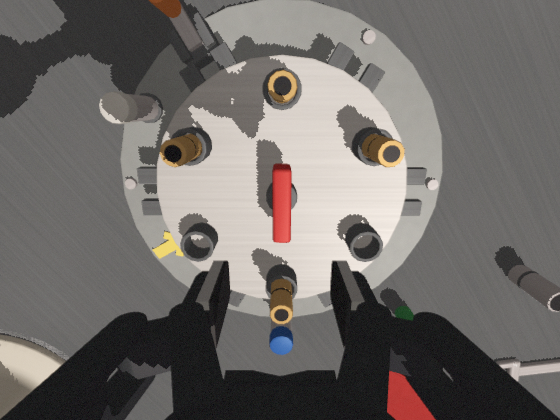

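View pics/c14.png

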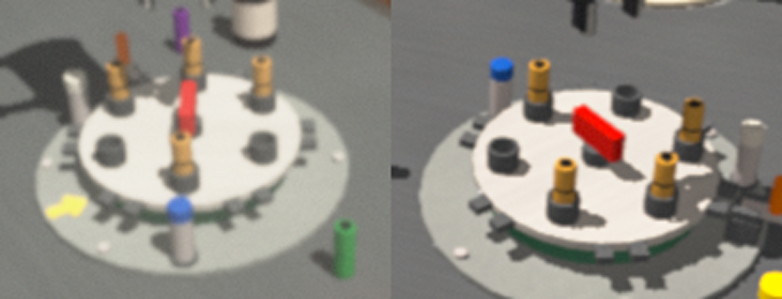

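In the wrist view the handle (282,203), valve (281,315) and blue cap (281,341) are in one line, and nothing else has moved. One numeric check, then I hand in.

```bash
python3 - <<'E'
from wr import *
d=pickle.load(open('pics/wrist14.pkl','rb'));T=wT(d)
v=ray(d,(281,315),116,T);b=ray(d,(281,341),83,T);h=ray(d,(282,203),102,T)
print(v,b,h,'valve-post',np.hypot(*(v-b)[:2]),'valve-axis',np.hypot(*(v-h)[:2]))
a=np.arctan2(v[1]-59.2,v[0]-532.8)%(2*np.pi);print('dial',a-3.068)
print(monitor.get_state()['wrist_force'].round(1))
job.job_done()
E
```

```text
[479.98391539 -20.10907467 116.        ] [447.9925908  -67.32969944  83.        ] [537.19832084  62.55922373 102.        ] valve-post 57.03711293884716 valve-axis 100.53624097905562
dial 1.056880892469724
[-0.4 -0.3  0.1]
the job is handed in; nothing more can be done
```

The brass valve is in the cup at the yellow arrow, the bolt is fully out, and the dial is one click round with that cup at the blue-capped post. I handed the job in at about 26 s; no verdict was reported.

**What I did:**
1. Lowered the valve until the foot met the cup floor (about 6 N at the height expected) and let it go there.
2. Pulled the bolt outward until it hit its stop.
3. Gripped the red handle, turned it 60° anticlockwise, let go and lifted clear.

**Last checks:**
- **Valve:** upright, and at the same height as its neighbours in the side and scene views.
- **Bolt:** the knob measured 185 mm from the dial's axis (160 mm locked plus 25 mm).
- **Dial:** about 1.057 rad (target 1.047).
- **Other objects:** the loaded valves were still down in their cups in the pictures. The socket, wrench and oil bottle looked undisturbed, but I did not measure their positions.
- **Arm:** clear of everything, with wrist force near zero.

**Disagreements:**
- The final wrist image put the valve 57 mm from the post and 100.5 mm from the axis, against 65 and 95 mm by design. I put this down to rough pixel picks at the edge of the view; the 57 mm is still inside the 78 mm limit.
- Gripping the knob and the handle gave 15–18 N of upward force, well under the limits.

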